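# Push a post holder against the straightedge and its stop

### The arm

A 6-joint arm with a two-finger parallel gripper is mounted at the origin on a cart in front of the work surface, level with it; the furniture and walls round the work are solid. World frame = base frame: x ahead of the robot, y to its left, z up, the work surface at z = 0. Lengths are in m, angles in rad, forces in N, time in s.
With the tool pointing down it reaches from about 0.25 to 0.775 m from the base axis. Payload 4 kg.
Tool frame: the origin (TCP) lies midway between the tips of the shut fingers; the grasp point (between the pads) lies 19 mm behind it (bot.hold_point_z is the distance from the TCP to the grasp point, in m); z points along the fingers, y is the direction in which the jaws open and shut (so a half turn about z gives the same grasp; the last joint's range is limited). The gripper opens to 94 mm and grips with 3 to 60 N. Pads are 16 mm wide; open, the fingers measure 119 mm over their backs; the gripper's body (75 mm by 177 mm) begins 78 mm behind the grasp point.
Start: joints at [-1.213, 0.087, 1.371, -0, 1.684, -0.103], TCP at [0.245, -0.493, 0.176] pointing down, gripper open.
Joint ranges: [-3.1, 3.1], [-0.76, 2.03], [0.27, 2.55], [-1.08, 4.22], [0.17, 2.65], [-2.57, 2.57]. Speed limits (rad/s): [2.79, 2.79, 3.14, 3.14, 3.14, 3.14].

### API

Orientations are given as a unit quaternion [x, y, z, w].
In Python, from cell import state, imaging, order, bot gives the robot as it stands.
- The arm moves only by the shell command python3 -m pendant 'ROWS' [FORCE]. ROWS is JSON, a list of rows, each a list of 3 entries, a list of its own where there are three numbers: the shift along the tool's x, y, z in mm, then the turn about the tool's z in rad, then the gripper command: -1 is shut, 1 is fully open, values between are in proportion. In form: [[[tx, ty, tz], spin, hand], ...]. A call has 1 to 5 rows; each row is the pose to reach, as a shift and turn from the pose commanded when the call began, along the tool's axes at that moment; what a row does not reach only later rows make up. A row lasts 1/8 s, in which the tool goes at most 62.5 mm and 10.7 degrees, less where a joint would pass 70% of its speed; a pose out of reach is approached as far as the arm can. A call with a gripper value outside its range is refused whole. The fingers move at their own pace and stop on an object; FORCE is the grip in N (left out, the last holds). Time passes only in rows, so rows that repeat a pose let the fingers close. It gives the time, the measured TCP pose, the force and the opening at its end, in the units of the state.
- state(): the state, without advancing time (a new reading comes with each control period).
- imaging.snapshot(name): name is "scene" or "top" or "wrist"; returns (picture, depth): 384x512x3 uint8, blue, green, red; 384x512 float32, m along the optical axis (not along the pixel's ray), 0 where there is no reading.
- imaging.camera_params(name): a dict with "intrinsics" (3x3 intrinsics, pixels), "k1" (the pictures are not rectified: a ray, as slopes to the right and down, at radius r is drawn at 1 + k1 r^2 times it, then the intrinsics apply), "pose" (4x4, takes a point from camera to world coordinates); the wrist camera has in their place "T_tool_cam" (4x4, takes a point from camera to tool coordinates, whose origin is the TCP and whose axes are the flange's). Camera axes: x right, y down, z forward; pixel columns grow to the right and rows downward; lengths in m; the calibration is good to about 2 mm. A picture is of the moment at which its call begins: read the wrist's pose just before it. camera_params takes no time and is no camera call.
- order.close_job(): hands the job in, once; it reports no verdict.
The state is a dict: "time": time; "qpos": joint angles; "joint_vel": joint speeds; "effort": joint torques, N m; "position": TCP position; "tool_rot": TCP orientation; "contact_force": force on the tool from outside, world axes, zero at the start; "moment": the same for the moment, N m; "finger_gap": finger opening in m.
Only numpy, scipy, OpenCV 4.12 (cv2) and the standard library are available. Lean on these libraries where they do the work, as an engineer would, in place of code of your own. Each camera call takes 0.05 s, during which the arm holds its last target. There are 200 camera calls.

### The job

Push the empty black post holder across the table with the fingertips until one long side of its base lies flush against the straightedge and one end of its base butts against the inner side of the stop block on the straightedge (the side facing the middle of the bar). Only push it along the table: do not pick it up or tip it. Leave the cans, the clamping fork and the small bottle where they stand.

Things in the scene. Friction and masses are not known exactly. Their poses are not given: they have to be found in the camera images.
- holder: Black empty post holder, 0.32 kg, loose. Flat base, x -35 to 35, y -11 to 21 mm, 10 mm high; on it an upright barrel 26 mm across at x 0, y 5 mm, up to 60 mm. A thumbscrew sticks out to y -21 mm, 39 to 53 mm up; it may hang over the straightedge. Origin on the underside, z up. Starts in front of the straightedge, thumbscrew side roughly facing it; slides with ordinary friction.
- holder_foot (a point): Centre of the holder's rectangular base, on its underside (holder x 0, y +5 mm).
- straightedge: Dark steel bar screwed to the table, immovable, 320 mm long (its y), 20 mm wide (its x), 14 mm high (screw heads to 17 mm). Origin at the centre of its underside. Its front face, towards the robot, is the plane x = -10 mm; so the holder's base centre is at x = -26 mm when flush.
- stop: Dark steel stop fixed near either end of the straightedge, immovable. 24 mm wide along the bar (y -12 to 12 mm); its nose in front of the bar reaches down to the table, x -10 to -56 mm, 22 mm high; thumb nut over the bar up to 34 mm. Origin on the bar's centre line at table height, axes as the straightedge's. The holder's base centre is 47 mm from it along y when touching.
- hold_down: Small clamp of the same width sitting only on top of the bar near its other end, 34 mm high with the same thumb nut, no nose in front; it is not the stop. Origin on the bar's centre line at table height.
- can_tall: Screw-top objective can, 37 mm across, 58 mm high, standing loose in front of the straightedge at the left; bystander. Origin: centre of underside.
- can_short: Screw-top objective can, 37 mm across, 46 mm high, standing loose at the right; bystander. Origin: centre of underside.
- fork: Black clamping fork, 25 x 60 x 16 mm, lying loose behind the straightedge; bystander. Origin: centre of underside.
- vial: Small bottle, 27 mm across, 65 mm high, standing loose at the right; bystander. Origin: centre of underside.

How it is judged:
At the end, for the whole second after the job is handed in: The holder stands upright on the table at rest; the centre of its base is where it is when flush with the straightedge (within about 3 mm) and when butted against the inner side of the stop (within about 3 mm), and the base is parallel to the straightedge within 0.05 rad (x of holder_foot in the frame of straightedge between -0.0295 and -0.0235 m and y of holder_foot in the frame of straightedge between -0.11 and 0.11 m and (y of holder_foot in the frame of stop between 0.044 and 0.0505 m or y of holder_foot in the frame of stop between -0.0505 and -0.044 m) and angle between the x axis of holder and the y axis of straightedge, either way round below 0.05 rad and angle between holder's own z axis and vertical below 0.05 rad and height (world z) of holder below 0.004 m and linear speed of holder below 0.01 m/s); the robot touches nothing.
It fails at once if the holder is lifted off the table (height (world z) of holder above 0.008 m).
It fails at once if the holder is tipped (angle between holder's own z axis and vertical above 0.2 rad).
It fails at once if a can, the fork or the small bottle is shifted more than 15 mm (distance of any of can_tall, can_short, fork, vial from where it was at the start of the episode above 0.015 m).
It also fails if it takes over 45 s, if anything falls off the work surface, if the arm or the gripper's body presses on something with over 40 N, if the wrist force passes 120 N, or if a joint passes its speed limit or range.

## Working session

There is one attempt and no reset: what is moved stays moved. The work goes in short steps, Python scripts to look and compute and a shell command to move; the robot and the scene stay as the last step left them, time stands still between calls to the robot, and variables do not carry over. Pictures are saved under pics/ and viewed, about 8 in all and at most 12, crops included, and the job is handed in when it is done.

```bash
mkdir -p pics; ls; python3 - <<'E'
from cell import state, imaging, bot
import cv2,numpy as np
s=state();print(s['time'],s['position'],s['tool_rot'])
for n in("top","scene"):
    p,d=imaging.snapshot(n);cv2.imwrite(f'pics/{n}.png',cv2.resize(p,(800,600)) if n=="top" else p);np.savez(f'{n}.npz',p=p,d=d)
    c=imaging.camera_params(n);print(n,c)
E
```

```text
pics
0.0 [ 0.24431896 -0.4920706   0.17502839] [ 9.73575959e-01  2.28360882e-01 -1.62836295e-04 -1.06462204e-03]
top {'intrinsics': array([[433.39545791,   0.        , 254.4618411 ],
       [  0.        , 433.39545791, 194.22280538],
       [  0.        ,   0.        ,   1.        ]]), 'k1': -0.15174756102729806, 'pose': array([[ 0.02774388, -0.99199705,  0.12317518,  0.45225412],
       [-0.99959919, -0.0268375 ,  0.00901181, -0.11263415],
       [-0.00563397, -0.12337583, -0.99234402,  0.97090616],
       [ 0.        ,  0.        ,  0.        ,  1.        ]])}
scene {'intrinsics': array([[425.16333887,   0.        , 258.65864501],
       [  0.        , 425.16333887, 193.85814118],
       [  0.        ,   0.        ,   1.        ]]), 'k1': -0.0010531581327717864, 'pose': array([[-0.87718569, -0.29738198,  0.37697377,  0.11880424],
       [-0.48014503,  0.54728765, -0.6855195 ,  0.67348207],
       [-0.00245194, -0.78232997, -0.62285937,  0.76883185],
       [ 0.        ,  0.        ,  0.        ,  1.        ]])}
```

View pics/top.png

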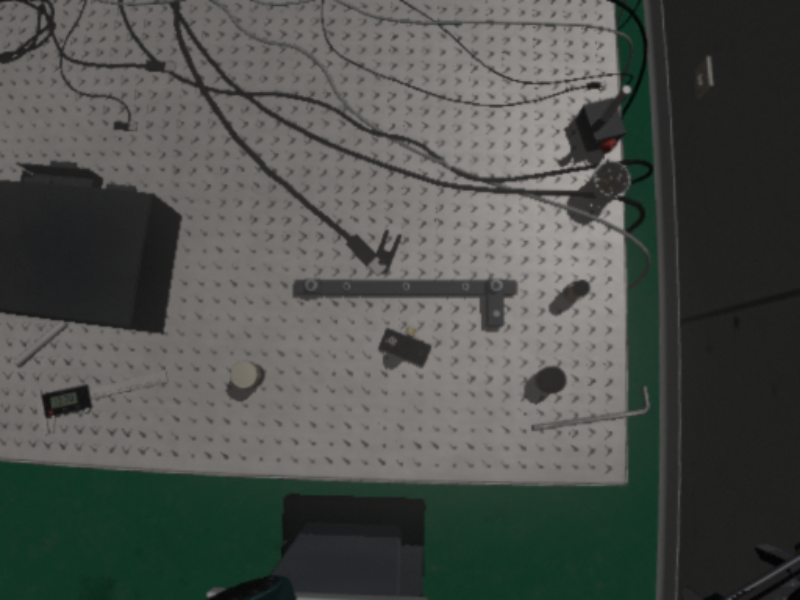

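View pics/scene.png

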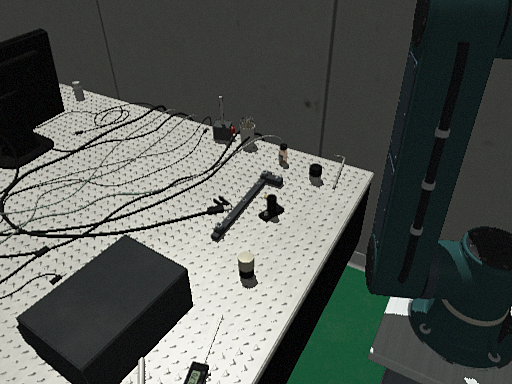

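The top view shows the bar at about (293–517, 288), the stop at its right end (495, 305) and the holder at (405, 346). The cans are at (245, 375) and (551, 380), and the vial is at (578, 290). I'll enlarge it to measure.

```bash
cat >h.py <<'E'
import numpy as np,cv2
from cell import imaging,state
from scipy.spatial.transform import Rotation as R
def ray(c,px):
    return np.append(cv2.undistortPoints(np.array([[px]],float),c['intrinsics'],np.array([c['k1'],0,0,0,0.])).ravel(),1)
def w(name,px,z,pose=None):
    c=imaging.camera_params(name);T=c['pose'] if pose is None else pose
    d=T[:3,:3]@ray(c,px);o=T[:3,3];return o+d*(z-o[2])/d[2]
E
python3 - <<'E'
import cv2,numpy as np
p=np.load('top.npz')['p'];c=p[165:265,180:390]
c=cv2.convertScaleAbs(c,alpha=1.8,beta=20)
cv2.imwrite('pics/c1.png',cv2.resize(c[:,:200],(800,400),interpolation=cv2.INTER_CUBIC))
E
```

```text
(no output)
```

View pics/c1.png

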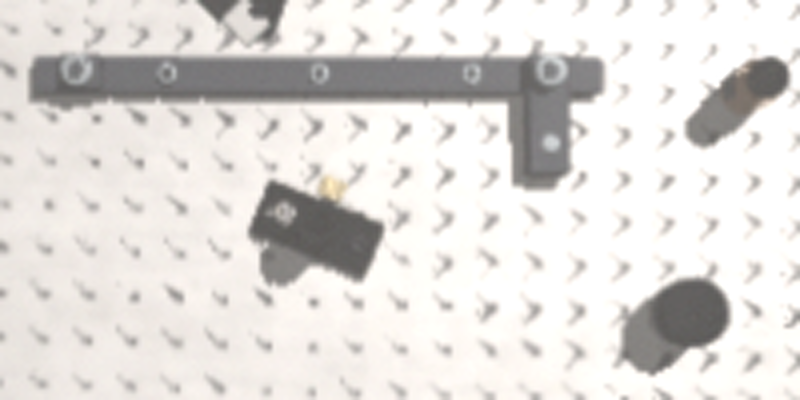

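```bash
python3 - <<'E'
from h import *
f=lambda x,y,z:w('top',(x/4+180-.375,y/4+165-.375),z)
P={}
for n,x,y,z in [('hA',268,182,.01),('hB',384,227,.01),('hC',363,279,.01),('hD',250,235,.01),('barL',30,99,.014),('barR',603,96,.014),('barmid',318,98,.014),('barLb',32,58,.014),('barRb',602,58,.014),('noseL',529,173,.022),('noseR',569,174,.022),('noseLtop',528,100,.022),('thumb',332,187,.046),('vial',768,76,.065),('cshort',690,312,.046),]:
    P[n]=f(x,y,z);print(n,P[n].round(4))
print('tall',w('top',(245*.64,375*.64),.058).round(4))
c=(P['hA']+P['hB']+P['hC']+P['hD'])/4;print('foot',c)
for a,b in('hA','hB'),('hB','hC'),('hD','hC'),('barL','barR'),('barLb','barRb'),('barL','barLb'),('noseL','noseR'): 
    v=P[b]-P[a];print(a,b,np.hypot(*v[:2]),np.arctan2(v[1],v[0]))
from cell import state;s=state();print(R.from_quat(s['tool_rot']).as_matrix().round(3))
print(imaging.camera_params('wrist'))
E
```

```text
hA [ 0.5354 -0.0875  0.01  ]
hB [ 0.5121 -0.1525  0.01  ]
hC [ 0.483  -0.1416  0.01  ]
hD [ 0.5057 -0.0784  0.01  ]
barL [0.5779 0.047  0.014 ]
barR [ 0.5882 -0.2733  0.014 ]
barmid [ 0.5828 -0.114   0.014 ]
barLb [0.6011 0.047  0.014 ]
barRb [ 0.6097 -0.2727  0.014 ]
noseL [ 0.5432 -0.2313  0.022 ]
noseR [ 0.5432 -0.2534  0.022 ]
noseLtop [ 0.5837 -0.2302  0.022 ]
thumb [ 0.5305 -0.1227  0.046 ]
vial [ 0.5942 -0.3537  0.065 ]
cshort [ 0.4684 -0.316   0.046 ]
tall [0.4623 0.0997 0.058 ]
foot [ 0.509055   -0.11498232  0.01      ]
hA hB 0.06910433644493909 -1.9146540111589547
hB hC 0.031086645230537398 2.7815261756114804
hD hC 0.06713908222209095 -1.9146270557683027
barL barR 0.320542282089602 -1.538496859085951
barLb barRb 0.3198085032412974 -1.5438385874580514
barL barLb 0.023233349795522055 -0.0006316069098673879
noseL noseR 0.02215384148704708 -1.56994352319547
[[ 0.896  0.445 -0.001]
 [ 0.445 -0.896  0.002]
 [ 0.    -0.002 -1.   ]]
{'intrinsics': array([[295.06072147,   0.        , 254.15196403],
       [  0.        , 295.06072147, 193.14979375],
       [  0.        ,   0.        ,   1.        ]]), 'k1': -0.059076590852752124, 'T_tool_cam': array([[-1.56043802e-04, -9.70276631e-01, -2.41998419e-01,
         7.22514180e-02],
       [ 9.99999970e-01, -1.06218935e-04, -2.18935510e-04,
        -8.39234540e-04],
       [ 1.86723195e-04, -2.41998446e-01,  9.70276619e-01,
        -2.08710430e-01],
       [ 0.00000000e+00,  0.00000000e+00,  0.00000000e+00,
         1.00000000e+00]])}
```

```bash
python3 -m pendant '[[[47,-31,0],0,-0.23],[[94,-61,0],0,-0.23],[[141,-91,0],0,-0.23],[[188,-122,0],0,-0.23],[[235,-152,0],0,-0.23]]'
python3 -m pendant '[[[36,-23,0],0.16,-0.23],[[72,-46,0],0.32,-0.23],[[108,-70,0],0.48,-0.23],[[145,-94,0],0.65,-0.23],[[145,-94,0],0.8,-0.23]]'
python3 -m pendant '[[[0,0,0],0,-0.23],[[0,0,0],0,-0.23]]'
cat >> h.py <<'E'
def wrist(n):
    s=state();p,d=imaging.snapshot('wrist');c=imaging.camera_params('wrist')
    T=np.eye(4);T[:3,:3]=R.from_quat(s['tool_rot']).as_matrix();T[:3,3]=s['position'];T=T@c['T_tool_cam']
    np.savez(n+'.npz',p=p,d=d,T=T);q=cv2.convertScaleAbs(p,alpha=1.8,beta=20)
    cv2.imwrite(f'pics/{n}.png',cv2.resize(q,(800,600),interpolation=cv2.INTER_CUBIC))
    m=R.from_quat(s['tool_rot']).as_matrix();print(s['time'],s['position'],'yaw',np.arctan2(m[1,0],m[0,0]),'gap',s['finger_gap'],s['contact_force'])
def ww(n,x,y,z):
    T=np.load(n+'.npz')['T'];return w('wrist',((x+.5)*.64-.5,(y+.5)*.64-.5),z,T)
E
python3 -c "
from h import *
wrist('w1')"
```

```text
time: 0.72
position: [0.3879, -0.2502, 0.1758]
tool_rot: [0.974, 0.228, -0.0, -0.0]
contact_force: [0.8, -0.0, -0.0]
finger_gap: 0.0476
time: 1.35
position: [0.4762, -0.1006, 0.1754]
tool_rot: [0.986, -0.169, -0.001, -0.0]
contact_force: [-0.0, -0.8, -0.0]
finger_gap: 0.0359
time: 1.6
position: [0.4752, -0.1036, 0.1759]
tool_rot: [0.986, -0.168, -0.0, 0.0]
contact_force: [0.2, -0.8, -0.7]
finger_gap: 0.0362
1.6 [ 0.47523018 -0.10359894  0.17586638] yaw -0.33777128289494873 gap 0.03623262582877756 [ 0.24585618 -0.82644444 -0.68614774]
```

View pics/w1.png

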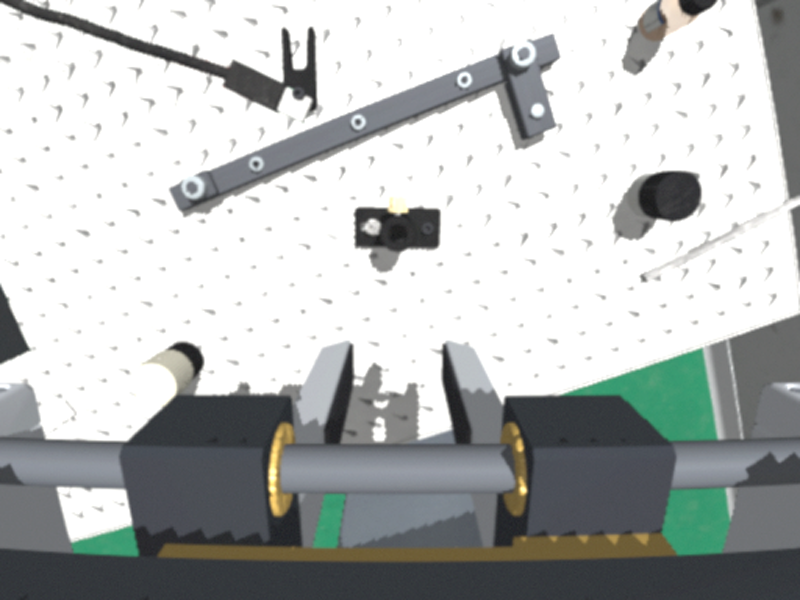

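```bash
python3 - <<'E'
from h import *
P={}
for n,x,y,z in [('hA',356,208,.01),('hB',440,209,.01),('hC',439,249,.01),('hD',357,249,.01),('barL',181,211,.014),('barR',557,61,.014),('barLb',172,189,.014),('barRb',552,37,.014),('nL',524,138,.022),('nR',553,127,.022)]:
    P[n]=ww('w1',x,y,z);print(n,P[n].round(4))
print('foot',sum(P[k] for k in('hA','hB','hC','hD'))/4,'bar c',sum(P[k] for k in('barL','barR','barLb','barRb'))/4)
for a,b in('hA','hB'),('hD','hC'),('hB','hC'),('barL','barR'),('barLb','barRb'),('barL','barLb'),('nL','nR'): 
    v=P[b]-P[a];print(a,b,np.hypot(*v[:2]),np.arctan2(v[1],v[0]))
E
```

```text
hA [ 0.5387 -0.0884  0.01  ]
hB [ 0.5157 -0.1515  0.01  ]
hC [ 0.4855 -0.1407  0.01  ]
hD [ 0.5076 -0.0776  0.01  ]
barL [0.5841 0.0445 0.014 ]
barR [ 0.5915 -0.2687  0.014 ]
barLb [0.6023 0.044  0.014 ]
barRb [ 0.6089 -0.2697  0.014 ]
nL [ 0.546 -0.227  0.022]
nR [ 0.5466 -0.2501  0.022 ]
foot [ 0.51187293 -0.11455742  0.01      ] bar c [ 0.59669289 -0.11249568  0.014     ]
hA hB 0.06713753174381007 -1.9204129866005024
hD hC 0.06682904997652424 -1.9086642837544388
hB hC 0.032108167357014536 2.7989856603512697
barL barR 0.3132333222018644 -1.5470986437181669
barLb barRb 0.31379716695973003 -1.5498259725004564
barL barLb 0.018213921536193573 -0.02633968025964879
nL nR 0.02307394818169454 -1.5442955803021292
```

```bash
python3 -m pendant '[[[0,0,60],0,-0.23],[[0,0,120],0,-0.23],[[0,0,160],0,-0.23],[[0,0,171],0,-0.23],[[0,0,171],0,-0.23]]'
python3 -m pendant '[[[6,-1,0],0,-0.23],[[12,-2,0],0,-0.23],[[18,-2,0],0,-0.23],[[24,-2,0],0,-0.23],[[30,-2,0],0,-0.23]]'
python3 -m pendant '[[[6,0,0],-0.05,-0.23],[[12,0,0],-0.12,-0.23],[[18,0,0],-0.2,-0.23],[[23,0,0],-0.28,-0.23],[[28,0,0],-0.363,-0.23]]'
python3 -m pendant '[[[0,0,0],0,-0.23],[[0,0,0],0,-0.23]]'
python3 -c "
from h import *
wrist('w2')"
```

```text
time: 2.28
position: [0.4757, -0.1038, 0.0056]
tool_rot: [0.986, -0.169, 0.0, 0.0]
contact_force: [0.3, 0.3, -0.5]
finger_gap: 0.0363
time: 2.9
position: [0.505, -0.1116, 0.0052]
tool_rot: [0.986, -0.169, 0.0, 0.0]
contact_force: [-1.1, -0.6, -0.2]
finger_gap: 0.0362
time: 3.52
position: [0.5312, -0.1209, 0.005]
tool_rot: [1.0, 0.013, -0.0, -0.0]
contact_force: [-0.2, 0.2, 0.9]
finger_gap: 0.036
time: 3.78
position: [0.5308, -0.1207, 0.005]
tool_rot: [1.0, 0.011, -0.0, -0.0]
contact_force: [0.5, 0.6, -0.6]
finger_gap: 0.0362
3.775 [ 0.53075606 -0.12070682  0.00501796] yaw 0.022679188566009995 gap 0.03624126421464527 [ 0.47477943  0.63326234 -0.60139891]
```

View pics/w2.png

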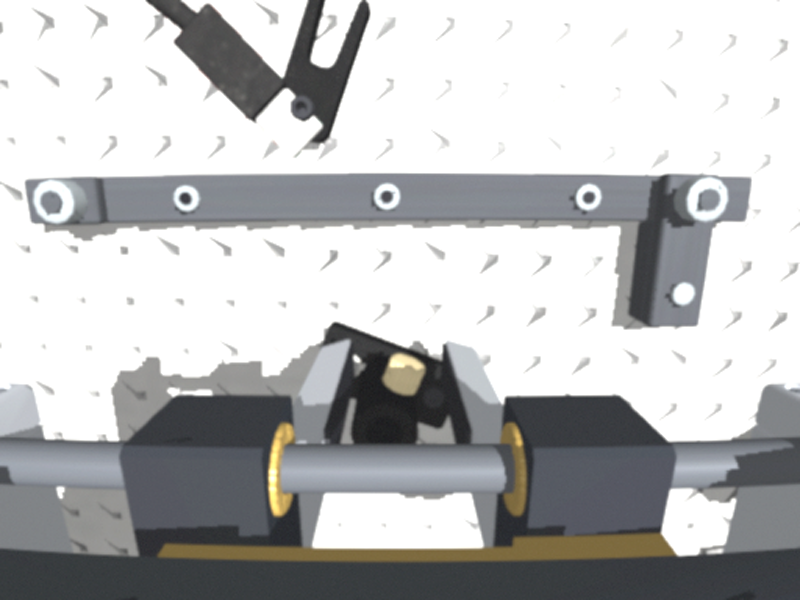

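```bash
python3 - <<'E'
from h import *
z=np.load('w2.npz');p,d,T=z['p'],z['d'],z['T'];c=imaging.camera_params('wrist')
s=state();M=R.from_quat(s['tool_rot']).as_matrix()
Ti=np.linalg.inv(T)
def proj(pt):
    q=Ti[:3,:3]@pt+Ti[:3,3];return ((cv2.projectPoints(q[None],np.zeros(3),np.zeros(3),c['intrinsics'],np.array([c['k1'],0,0,0,0.]))[0].ravel()+.5)/.64-.5).round(0)
for t in([0,0,0],[8,18,0],[8,31,0],[8,-18,0],[8,-31,0],[-8,18,0],[8,18,-50],[8,0,-5],[40,0,-5]): print(t,proj(np.array(s['position'])+M@(np.array(t)/1000)))
# depth-based world map
v,u=np.mgrid[0:384,0:512];r=cv2.undistortPoints(np.stack([u,v],-1).reshape(-1,1,2).astype(float),c['intrinsics'],np.array([c['k1'],0,0,0,0.])).reshape(384,512,2)
P=np.dstack([r[...,0]*d,r[...,1]*d,d])@T[:3,:3].T+T[:3,3]
for x,y in [(340,330),(360,340),(400,345),(440,358),(385,428),(403,372),(435,400),(440,420),(450,380),(460,400),(470,380),(340,400),(330,360),(345,350),(400,480)]:
    print((x,y),(P[int(y*.64),int(x*.64)]*1000).round(0),p[int(y*.64),int(x*.64)])
E
```

```text
[0, 0, 0] [401. 342.]
[8, 18, 0] [439. 326.]
[8, 31, 0] [467. 326.]
[8, -18, 0] [363. 326.]
[8, -31, 0] [336. 326.]
[-8, 18, 0] [438. 358.]
[8, 18, -50] [451. 366.]
[8, 0, -5] [401. 329.]
[40, 0, -5] [401. 260.]
(340, 330) [537. -92.   8.] [22 23 21]
(360, 340) [ 533. -101.   10.] [25 25 24]
(400, 345) [ 528. -120.    0.] [130 134 133]
(440, 358) [ 521. -140.    1.] [84 85 86]
(385, 428) [ 507. -114.   43.] [9 7 7]
(403, 372) [ 535. -121.   53.] [60 79 86]
(435, 400) [ 503. -138.    9.] [17 15 15]
(440, 420) [ 492. -140.    9.] [9 9 9]
(450, 380) [ 538. -137.   66.] [13 12 10]
(460, 400) [ 541. -137.   87.] [16 14 14]
(470, 380) [ 543. -142.   76.] [103 101  98]
(340, 400) [ 538. -101.   83.] [12  9 10]
(330, 360) [541. -94.  57.] [104 100  98]
(345, 350) [542. -98.  48.] [103  99  97]
(400, 480) [ 558. -119.  150.] [88 83 79]
```

```bash
python3 - <<'E'
from h import *
z=np.load('w2.npz');p,d,T=z['p'],z['d'],z['T'];c=imaging.camera_params('wrist')
v,u=np.mgrid[0:384,0:512];r=cv2.undistortPoints(np.stack([u,v],-1).reshape(-1,1,2).astype(float),c['intrinsics'],np.array([c['k1'],0,0,0,0.])).reshape(384,512,2)
P=np.dstack([r[...,0]*d,r[...,1]*d,d])@T[:3,:3].T+T[:3,3]
for y in range(325,385,5):
    print(y,[tuple((P[int(y*.64),int(x*.64)]*1000).round(0).astype(int).tolist()) for x in (330,340,348,352,447,455,465,475)])
q=p[195:290,195:325]
cv2.imwrite('pics/c2.png',cv2.resize(cv2.convertScaleAbs(q,alpha=2.2,beta=20),(780,570),interpolation=cv2.INTER_CUBIC))
E
```

```text
325 [(538, -87, 4), (538, -91, 5), (537, -95, 1), (537, -97, 1), (538, -143, -1), (539, -146, 1), (538, -151, 0), (538, -156, 1)]
330 [(537, -87, 8), (537, -92, 8), (537, -95, 8), (537, -97, 7), (536, -143, 1), (536, -147, 0), (536, -151, 2), (536, -157, 0)]
335 [(535, -87, 8), (535, -92, 9), (535, -95, 9), (536, -98, 10), (533, -143, 0), (534, -147, 1), (534, -151, 1), (534, -157, 1)]
340 [(533, -88, 10), (533, -92, 9), (532, -95, 8), (533, -98, 10), (531, -143, 1), (531, -147, 1), (531, -152, 0), (531, -157, 1)]
345 [(530, -87, 8), (542, -96, 41), (541, -99, 40), (540, -100, 35), (542, -139, 39), (542, -142, 39), (528, -152, -2), (529, -157, 0)]
350 [(541, -93, 46), (541, -97, 47), (541, -99, 46), (540, -101, 43), (541, -138, 42), (542, -141, 47), (542, -145, 46), (542, -149, 46)]
355 [(541, -94, 52), (541, -97, 53), (540, -99, 47), (538, -101, 43), (540, -138, 47), (543, -140, 53), (543, -144, 53), (542, -148, 51)]
360 [(541, -94, 57), (541, -98, 56), (540, -100, 53), (537, -101, 44), (541, -137, 53), (542, -140, 56), (542, -143, 57), (542, -147, 57)]
365 [(541, -95, 61), (542, -98, 62), (540, -101, 58), (534, -101, 44), (540, -137, 55), (542, -139, 61), (542, -142, 61), (543, -146, 62)]
370 [(541, -95, 65), (541, -99, 65), (539, -101, 60), (533, -101, 45), (538, -137, 56), (542, -139, 65), (542, -142, 66), (542, -146, 65)]
375 [(542, -96, 72), (541, -99, 70), (537, -101, 61), (530, -101, 45), (536, -137, 56), (541, -138, 68), (542, -141, 72), (543, -144, 73)]
380 [(541, -97, 74), (540, -100, 72), (536, -101, 62), (529, -101, 46), (534, -137, 57), (541, -138, 72), (542, -141, 75), (542, -144, 75)]
```

View pics/c2.png

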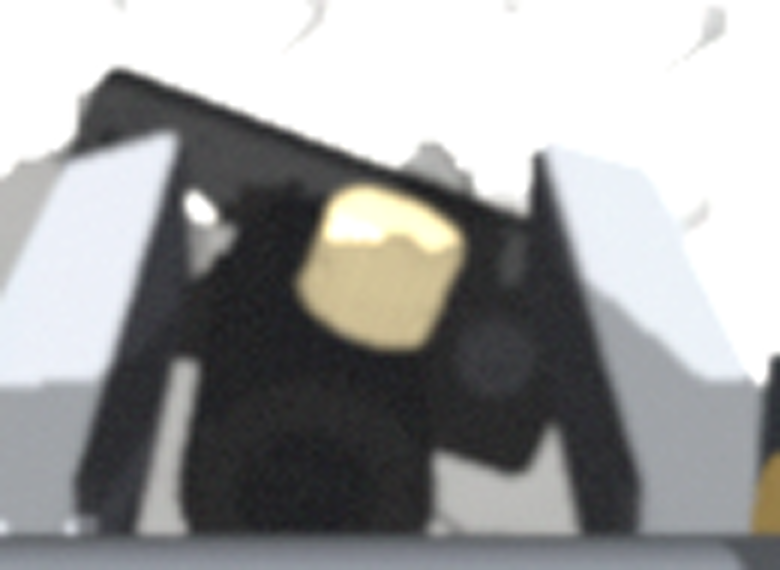

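The fingers went over the base without moving it. Depth puts the open fingertips at z≈40 mm while the TCP reads 5 mm, so they appear to retract as they open. I'll lift and measure tip offset against opening.

```bash
cat >>h.py <<'E'
def cloud(T,d):
    c=imaging.camera_params('wrist')
    v,u=np.mgrid[0:384,0:512];r=cv2.undistortPoints(np.stack([u,v],-1).reshape(-1,1,2).astype(float),c['intrinsics'],np.array([c['k1'],0,0,0,0.])).reshape(384,512,2)
    return np.dstack([r[...,0]*d,r[...,1]*d,d])@T[:3,:3].T+T[:3,3]
def tips(n):
    wrist(n);z=np.load(n+'.npz');s=state();M=R.from_quat(s['tool_rot']).as_matrix()
    P=(cloud(z['T'],z['d'])-np.array(s['position']))@M*1000
    m=(abs(P[...,0])<20)&(abs(P[...,1])<65)&(P[...,2]<40)&(P[...,2]>-70)&(z['d']>0)
    Q=P[m];print(len(Q),'tool z percentiles',np.percentile(Q[:,2],[90,97,99,99.8]).round(1))
    for side in(-1,1):
        q=Q[(Q[:,1]*side>0)];k=q[q[:,2]>np.percentile(q[:,2],99)-12];print(side,'lowest part x',k[:,0].min().round(1),k[:,0].max().round(1),'y',k[:,1].min().round(1),k[:,1].max().round(1))
E
python3 -m pendant '[[[0,0,-50],0,-0.23],[[0,0,-100],0,-0.23],[[0,0,-150],0,-0.23],[[0,0,-150],0,-0.23]]'
python3 -c "
from h import *
tips('t1')"
python3 -m pendant '[[[-60,0,0],0,-1],[[-60,0,0],0,-1],[[-60,0,0],0,-1],[[-60,0,0],0,-1]]'
python3 -c "
from h import *
tips('t2')"
```

```text
time: 4.32
position: [0.5338, -0.1217, 0.1612]
tool_rot: [1.0, 0.012, 0.005, 0.002]
contact_force: [0.5, -0.2, -1.3]
finger_gap: 0.0364
4.325 [ 0.5338076  -0.12167482  0.16115562] yaw 0.023291488682122295 gap 0.03635352543140634 [ 0.54979722 -0.22967201 -1.26185376]
1254 tool z percentiles [-39.3 -35.7 -34.4 -33.4]
-1 lowest part x -4.6 12.9 y -31.0 -19.0
1 lowest part x -4.6 12.8 y 17.0 28.7
time: 4.88
position: [0.4718, -0.1223, 0.1551]
tool_rot: [1.0, 0.012, 0.0, 0.0]
contact_force: [0.6, -0.4, -0.1]
finger_gap: 0.0009
4.875 [ 0.47177824 -0.12227297  0.15511387] yaw 0.023968130847233694 gap 0.0008667489979929516 [ 0.55862404 -0.38102176 -0.1317607 ]
1041 tool z percentiles [-37.9 -33.5 -31.5 -29.9]
-1 lowest part x 9.0 11.4 y -14.0 -0.0
1 lowest part x 9.3 11.4 y 0.0 10.9
```

View pics/t2.png

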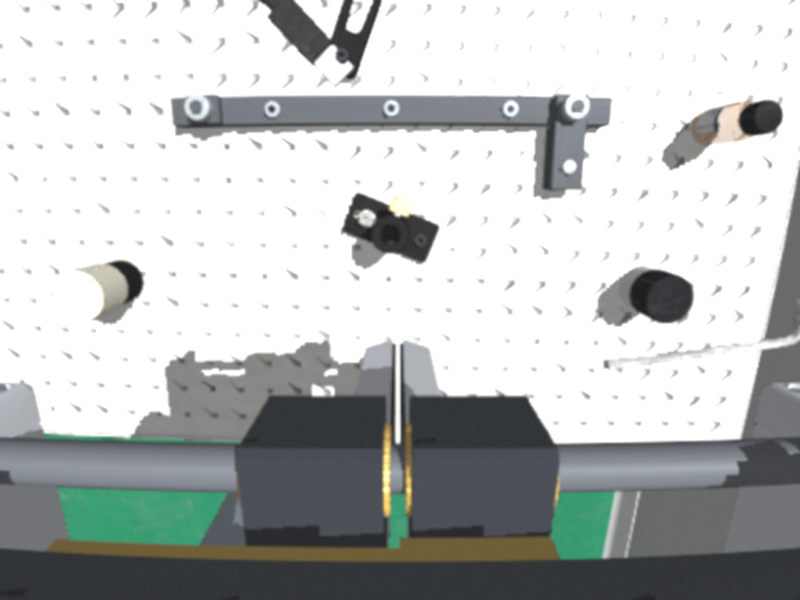

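Even shut, the visible tips end about 33 mm short of the reported TCP, which explains the miss. I'll go back behind the holder and descend in steps past z=0, watching the force.

```bash
python3 -m pendant '[[[-4,-24,0],0.18,-0.23],[[-4,-24,50],0.365,-0.23],[[-4,-24,100],0.365,-0.23],[[-4,-24,145],0.365,-0.23],[[-4,-24,160],0.365,-0.23]]'
python3 -m pendant '[[[0,0,4],0,-0.23],[[0,0,8],0,-0.23],[[0,0,12],0,-0.23],[[0,0,12],0,-0.23]]'
python3 -c "
from h import *
tips('t3')"
python3 -m pendant '[[[0,0,4],0,-0.23],[[0,0,8],0,-0.23],[[0,0,8],0,-0.23]]'
```

```text
time: 5.55
position: [0.4647, -0.0975, -0.0077]
tool_rot: [0.986, -0.17, -0.003, -0.0]
contact_force: [-0.4, 0.7, 0.3]
finger_gap: 0.0361
time: 6.05
position: [0.4669, -0.0985, -0.0162]
tool_rot: [0.985, -0.17, 0.001, 0.0]
contact_force: [-0.1, 0.2, -0.7]
finger_gap: 0.0357
6.05 [ 0.46685753 -0.09846336 -0.01616905] yaw -0.3412156887799404 gap 0.035722894048017505 [-0.10759815  0.15182722 -0.68178541]
9766 tool z percentiles [-15.7 -15.3 -15.  -14.7]
-1 lowest part x -20.0 20.0 y -65.0 -0.3
1 lowest part x -20.0 20.0 y 0.3 65.0
time: 6.48
position: [0.4659, -0.0981, -0.0254]
tool_rot: [0.985, -0.17, -0.001, -0.0]
contact_force: [-0.1, -0.0, -0.1]
finger_gap: 0.0359
```

```bash
python3 -m pendant '[[[0,0,2],0,-0.23],[[0,0,4],0,-0.23],[[0,0,4],0,-0.23]]'
python3 -m pendant '[[[5,0,0],0,-0.23],[[10,0,0],0,-0.23],[[15,0,0],0,-0.23],[[20,0,0],0,-0.23],[[25,0,0],0,-0.23]]'
python3 -m pendant '[[[5,0,0],0,-0.23],[[10,0,0],0,-0.23],[[15,0,0],0,-0.23]]'
python3 -c "
from h import *
wrist('w3')"
```

```text
time: 6.85
position: [0.4664, -0.0983, -0.0289]
tool_rot: [0.985, -0.17, 0.0, 0.0]
contact_force: [-0.4, -0.2, 0.5]
finger_gap: 0.0362
time: 7.48
position: [0.4893, -0.1065, -0.0289]
tool_rot: [0.985, -0.17, -0.001, -0.0]
contact_force: [-3.4, 0.6, 3.0]
finger_gap: 0.0361
time: 7.85
position: [0.504, -0.1116, -0.029]
tool_rot: [0.985, -0.17, -0.0, -0.0]
contact_force: [-4.0, 1.3, 2.1]
finger_gap: 0.0364
7.85 [ 0.50398835 -0.11161587 -0.02898045] yaw -0.3411599639247616 gap 0.03635490858910038 [-4.03261793  1.28886748  2.06096641]
```

View pics/w3.png

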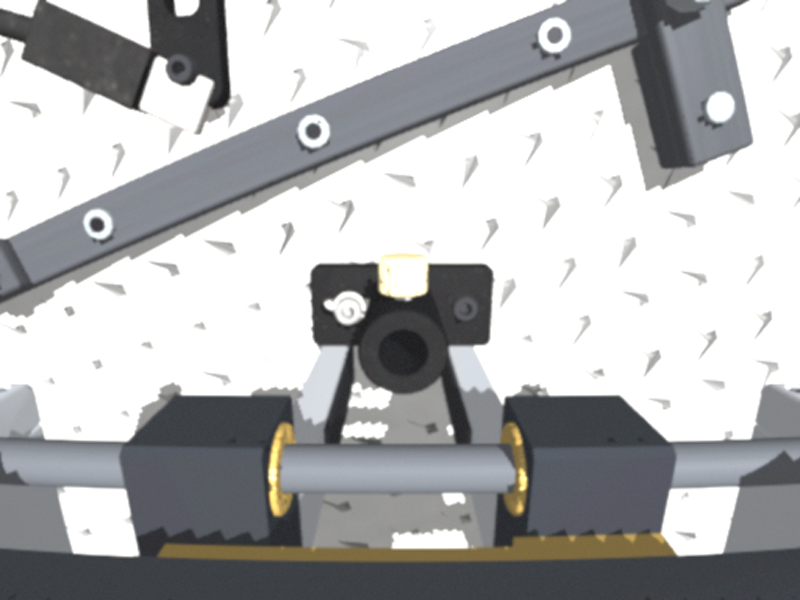

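```bash
cat >>h.py <<'E'
def meas(n,hx,bar,nose):
    # hx: 4 base corners; bar: 2 front-edge pts at z .014; nose: inner-face bottom/front corner top z .022
    H=np.array([ww(n,x,y,.01) for x,y in hx]);B=np.array([ww(n,x,y,.014) for x,y in bar]);N=ww(n,*nose,.022)
    e=B[1]-B[0];e=e[:2]/np.hypot(*e[:2]);nn=np.array([-e[1],e[0]]);f=H.mean(0)[:2]
    if nn[0]<0:nn=-nn
    l=H[1]-H[0];l2=H[2]-H[3];print('foot',f,'bar dir',np.arctan2(e[1],e[0]),'long',np.arctan2(l[1],l[0]),np.arctan2(l2[1],l2[0]),'len',np.hypot(*l[:2]),'wid',np.hypot(*(H[2]-H[1])[:2]))
    print('gap to bar',(B[0][:2]-f)@nn*1000-16,'gap to stop',(N[:2]-f)@e*1000-35)
    s=state();M=R.from_quat(s['tool_rot']).as_matrix();print('foot in tool mm',(M.T@(np.append(f,0)-np.array(s['position'])))[:2]*1000)
E
python3 - <<'E'
from h import *
meas('w3',[(313,265),(491,265),(490,344),(314,344)],[(20,290),(640,35)],(692,166))
E
```

```text
foot [ 0.52992051 -0.12032369] bar dir -1.543593441597177 long -1.9119459749713057 -1.912080021583309 len 0.06637123823488851 wid 0.03110289805956997
gap to bar 43.52756173729513 gap to stop 74.89599478687467
foot in tool mm [26.23122378 -0.51711906]
```

```bash
python3 -m pendant '[[[4,1,0],-0.04,-0.23],[[7,2,0],-0.08,-0.23],[[10,3,0],-0.12,-0.23],[[12.5,4,0],-0.15,-0.23],[[15,5,0],-0.18,-0.23]]'
python3 -m pendant '[[[4,0,0],-0.04,-0.23],[[7,0.5,0],-0.08,-0.23],[[10,1,0],-0.12,-0.23],[[12.5,1.5,0],-0.15,-0.23],[[15,2,0],-0.187,-0.23]]'
python3 -m pendant '[[[3,0,0],0,-0.23],[[6,0,0],0,-0.23],[[9,0,0],0,-0.23],[[9,0,0],0,-0.23]]'
python3 -c "
from h import *
wrist('w4')"
```

```text
time: 8.52
position: [0.5167, -0.1214, -0.029]
tool_rot: [0.997, -0.08, 0.0, -0.0]
contact_force: [-1.6, 1.5, 0.4]
finger_gap: 0.0362
time: 9.15
position: [0.5312, -0.1261, -0.029]
tool_rot: [1.0, 0.014, 0.0, 0.0]
contact_force: [-2.1, 0.7, -0.0]
finger_gap: 0.036
time: 9.65
position: [0.5407, -0.1255, -0.0287]
tool_rot: [1.0, 0.013, 0.001, 0.0]
contact_force: [-0.4, 0.1, 0.1]
finger_gap: 0.0362
9.65 [ 0.54069756 -0.12554864 -0.02873859] yaw 0.025939626180826455 gap 0.03622438131265409 [-0.37620909  0.14606528  0.10567326]
```

View pics/w4.png

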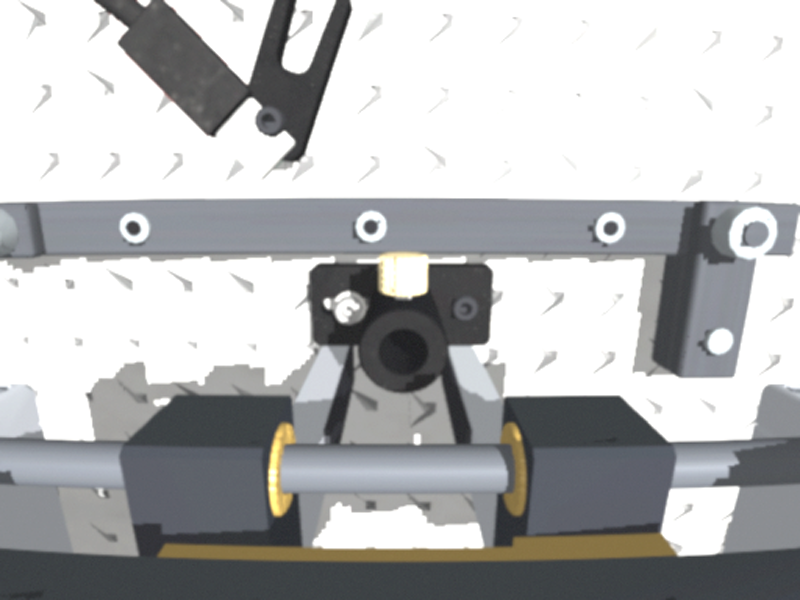

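```bash
python3 - <<'E'
from h import *
meas('w4',[(312,265),(491,265),(491,344),(313,344)],[(45,253),(690,252)],(681,376))
meas('w4',[(312,265),(491,265),(491,344),(313,344)],[(45,253),(690,252)],(689,300))
print(ww('w4',662,340,0),ww('w4',312,265,.01))
E
```

```text
foot [ 0.56863002 -0.12474316] bar dir -1.5444098809842495 long -1.5449001865351732 -1.5450713624532513 len 0.06687033002074506 wid 0.031158247596693275
gap to bar 5.343404788985687 gap to stop 70.44132544239305
foot in tool mm [27.96614748 -0.07330814]
foot [ 0.56863002 -0.12474316] bar dir -1.5444098809842495 long -1.5449001865351732 -1.5450713624532513 len 0.06687033002074506 wid 0.031158247596693275
gap to bar 5.343404788985687 gap to stop 68.83222628625504
foot in tool mm [27.96614748 -0.07330814]
[ 0.55386493 -0.23452281  0.        ] [ 0.58331311 -0.09078648  0.01      ]
```

```bash
python3 -m pendant '[[[-15,0,0],0,-0.23],[[-15,-31,0],0,-0.6],[[-15,-62,0],0,-1],[[0,-62,0],0,-1],[[24,-62,0],0,-1]]'
python3 -m pendant '[[[0,0,0],0,-1],[[0,6,0],0,-1],[[0,12,0],0,-1],[[0,18,0],0,-1],[[0,24,0],0,-1]]'
python3 -m pendant '[[[0,6,0],0,-1],[[0,12,0],0,-1],[[0,18,0],0,-1],[[0,24,0],0,-1],[[0,30,0],0,-1]]'
python3 -m pendant '[[[0,6,0],0,-1],[[0,12,0],0,-1],[[0,18,0],0,-1],[[0,18,0],0,-1]]'
python3 -c "
from h import *
wrist('w5')"
```

```text
time: 10.32
position: [0.5631, -0.0635, -0.0282]
tool_rot: [1.0, 0.013, 0.001, 0.001]
contact_force: [0.8, -1.3, -0.7]
finger_gap: 0.0012
time: 10.95
position: [0.5626, -0.0867, -0.0289]
tool_rot: [1.0, 0.013, -0.0, -0.001]
contact_force: [-0.1, 2.3, 1.1]
finger_gap: 0.0007
time: 11.58
position: [0.5638, -0.1173, -0.0288]
tool_rot: [1.0, 0.013, 0.0, 0.0]
contact_force: [0.1, 2.1, 0.8]
finger_gap: 0.0004
time: 12.08
position: [0.5643, -0.1361, -0.0288]
tool_rot: [1.0, 0.013, 0.0, 0.001]
contact_force: [0.6, 0.8, 0.3]
finger_gap: 0.0001
12.075 [ 0.56429815 -0.13610917 -0.02876233] yaw 0.025220288341111917 gap 0.0001278532284980965 [0.55595891 0.84686294 0.34608993]
```

View pics/w5.png

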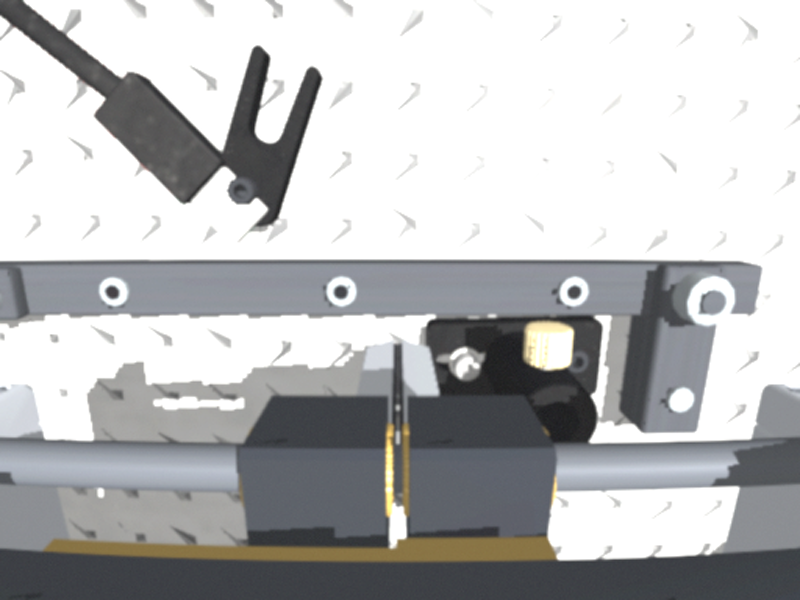

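```bash
python3 -m pendant '[[[0,3,0],0,-1],[[0,6,0],0,-1],[[0,9,0],0,-1]]'
python3 -m pendant '[[[0,1.5,0],0,-1],[[0,3,0],0,-1]]'
python3 -m pendant '[[[0,1,0],0,-1],[[0,2,0],0,-1]]'
```

```text
time: 12.5
position: [0.5645, -0.1438, -0.0288]
tool_rot: [1.0, 0.013, 0.0, -0.0]
contact_force: [-0.1, 2.9, 0.4]
finger_gap: 0.0007
time: 12.75
position: [0.5646, -0.1469, -0.0288]
tool_rot: [1.0, 0.013, 0.0, -0.0]
contact_force: [0.1, 3.3, 0.7]
finger_gap: 0.0007
time: 13.0
position: [0.5647, -0.1489, -0.0288]
tool_rot: [1.0, 0.013, 0.0, 0.0]
contact_force: [0.1, 2.2, 0.9]
finger_gap: 0.0003
```

```bash
python3 -m pendant '[[[0,1,0],0,-1],[[0,2,0],0,-1]]'
python3 -m pendant '[[[0,1,0],0,-1]]'
python3 -m pendant '[[[0,1,0],0,-1]]'
```

```text
time: 13.25
position: [0.5647, -0.1497, -0.0288]
tool_rot: [1.0, 0.013, -0.0, -0.001]
contact_force: [-0.0, 6.2, 2.8]
finger_gap: 0.0002
time: 13.38
position: [0.5647, -0.1497, -0.0289]
tool_rot: [1.0, 0.013, -0.0, -0.002]
contact_force: [-0.6, 8.0, 2.5]
finger_gap: 0.0004
time: 13.5
position: [0.5647, -0.1497, -0.0288]
tool_rot: [1.0, 0.013, -0.0, -0.003]
contact_force: [-0.4, 11.4, 3.1]
finger_gap: 0.0004
```

Butted: y stopped at −0.1497 while the force rose to 11 N. Next I'll go round behind the holder and press it flush with two fingers.

```bash
python3 -m pendant '[[[0,-12,0],0,-1],[[-20,-12,0],0,-1],[[-42,-12,0],0,-0.6],[[-42,20,0],0,-0.35],[[-42,39,0],0,-0.35]]'
python3 -m pendant '[[[0,0,0],0,-0.35],[[5,0,0],0,-0.35],[[10,0,0],0,-0.35],[[14,0,0],0,-0.35]]'
python3 -m pendant '[[[2,0,0],0,-0.35],[[4,0,0],0,-0.35]]'
python3 -m pendant '[[[1,0,0],0,-0.35],[[2,0,0],0,-0.35]]'
```

```text
time: 14.12
position: [0.5238, -0.1948, -0.0284]
tool_rot: [1.0, 0.013, 0.0, 0.001]
contact_force: [-0.8, -0.3, -0.2]
finger_gap: 0.0267
time: 14.62
position: [0.5383, -0.192, -0.029]
tool_rot: [1.0, 0.013, 0.0, -0.0]
contact_force: [-0.2, 0.5, 0.3]
finger_gap: 0.0307
time: 14.88
position: [0.5419, -0.1923, -0.0289]
tool_rot: [1.0, 0.013, -0.0, -0.0]
contact_force: [-0.2, -0.4, 0.3]
finger_gap: 0.0306
time: 15.12
position: [0.5433, -0.1924, -0.0289]
tool_rot: [1.0, 0.013, -0.0, -0.0]
contact_force: [-1.8, 0.3, 1.1]
finger_gap: 0.0307
```

```bash
python3 -m pendant '[[[1,0,0],0,-0.35],[[2,0,0],0,-0.35],[[3,0,0],0,-0.35]]'
python3 -m pendant '[[[1,0,0],0,-0.35],[[2,0,0],0,-0.35]]'
python3 -m pendant '[[[1,0,0],0,-0.35],[[2,0,0],0,-0.35]]'
```

```text
time: 15.5
position: [0.546, -0.1923, -0.029]
tool_rot: [1.0, 0.013, -0.001, -0.0]
contact_force: [-3.8, 1.4, 2.8]
finger_gap: 0.0308
time: 15.75
position: [0.5475, -0.1923, -0.029]
tool_rot: [1.0, 0.013, -0.001, -0.0]
contact_force: [-7.6, 1.0, 5.0]
finger_gap: 0.0308
time: 16.0
position: [0.5474, -0.1923, -0.0289]
tool_rot: [1.0, 0.013, -0.004, -0.0]
contact_force: [-11.2, 1.0, 8.5]
finger_gap: 0.0308
```

```bash
python3 -m pendant '[[[-10,0,0],0,-0.35],[[-40,0,0],0,-0.35],[[-40,30,-50],0,-0.35],[[-40,30,-100],0,-0.35],[[-40,30,-110],0,-0.35]]'
python3 -m pendant '[[[0,0,0],0,-0.35],[[0,0,0],0,-0.35]]'
python3 - <<'E'
from h import *
wrist('w6')
p=np.load('w6.npz')['p'];cv2.imwrite('pics/c6.png',cv2.resize(cv2.convertScaleAbs(p[40:240,100:400],alpha=2,beta=20),(800,533),interpolation=cv2.INTER_CUBIC))
E
```

```text
time: 16.62
position: [0.515, -0.2254, 0.0862]
tool_rot: [1.0, 0.013, 0.005, 0.003]
contact_force: [0.4, -0.4, -0.9]
finger_gap: 0.0303
time: 16.88
position: [0.5106, -0.2225, 0.079]
tool_rot: [1.0, 0.013, -0.001, -0.001]
contact_force: [-0.3, -0.1, -0.1]
finger_gap: 0.0305
16.875 [ 0.51063958 -0.22253994  0.07900235] yaw 0.026201573381925428 gap 0.030525255614823006 [-0.25432047 -0.14866815 -0.07144609]
```

View pics/c6.png

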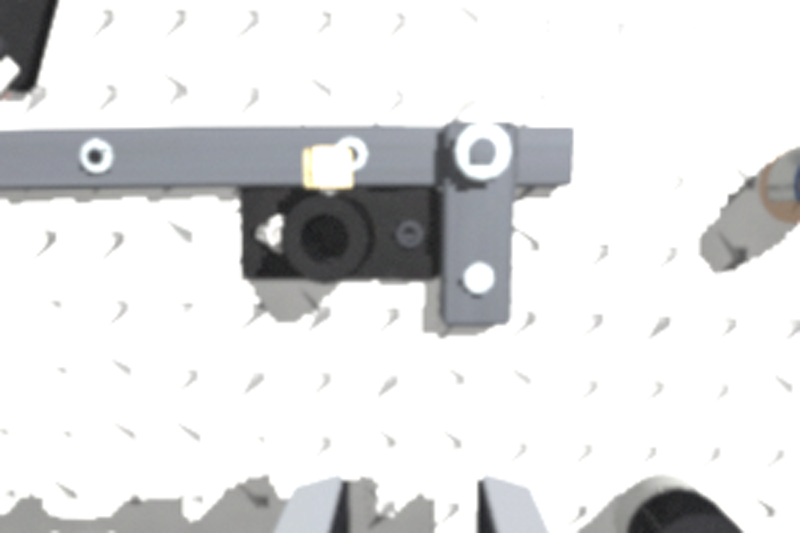

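```bash
python3 - <<'E'
from h import *
T=np.load('w6.npz')['T']
f=lambda x,y,z:w('wrist',((x+.5)*.375-.5+100,(y+.5)*.375-.5+40,),z,T)
B=f(0,188,.014),f(570,185,.014);e=(B[1]-B[0])[:2];e/=np.hypot(*e);n=np.array([-e[1],e[0]])
a,b=f(243,277,.01),f(439,277,.01);l=f(443,300,.022);r=f(511,300,.022)
print('len',(b-a)[:2]@e,'ang',np.arctan2(*(b-a)[1::-1])-np.arctan2(e[1],e[0]),'stop w',(r-l)[:2]@e,'foot-stop via left edge',((l+r)/2-a)[:2]@e-.035,'via right',((l+r)/2-b)[:2]@e+.035)
print('foot to front face',(B[0]-a)[:2]@n-.016)
E
```

```text
len 0.06869274128538135 ang -0.001095627107475794 stop w 0.022913443478135162 foot-stop via left edge 0.046174608899959044 via right 0.04748186761457771
foot to front face 0.015162133148103281
```

Every value is inside its limit: 46–47.5 mm to the stop (47 nominal), 15.2 mm to the front face (16 nominal), and parallel within 0.001 rad. I'm handing it in.

```bash
python3 -c "
from cell import order
print(order.close_job())"
```

```text
the job is handed in; nothing more can be done
None
```

The holder now sits flush against the straightedge and butted against the inner side of the stop. I handed the job in at about 17 s of the 45 s; no verdict is reported.

**How it went:** I pushed with two fingertips on the robot-side long side of the base to square the holder to the bar, and stopped about 5 mm short of it. I then pushed its end along to the stop until the force rose to 11 N with no further movement. A last two-finger push against the bar ended the same way at 11 N. I then backed off and lifted clear.

**Last checks (wrist picture):**

| Measure | Measured | Target |
|---|---|---|
| Base centre to stop, along the bar | 46.2–47.5 mm | 47 mm (44–50.5 allowed) |
| Base centre to the bar's front face | 15.2 mm | 16 mm (13.5–19.5 allowed) |
| Base angle to the bar | about 0.001 rad | below 0.05 rad |

Calibration is good to about 2 mm. The robot was clear, and I saw no sign of tipping or lifting. The arm did not touch the cans, fork or bottle as far as I could tell, but I did not re-measure their positions.

**What disagreed:** the real fingertips end about 33 mm short of the reported TCP. My first approach at TCP height 5 mm therefore passed over the base and did not move the holder. I confirmed the offset from the depth images and did all the pushing with the TCP at about −29 mm.

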